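# Seat the keyed disc on a potter's stand

## Robot

A 6-joint arm with a two-finger parallel gripper is mounted at the origin on the work surface. World frame = base frame: x ahead of the robot, y to its left, z up, the work surface at z = 0. Lengths are in mm, angles in rad, forces in N, time in s.
With the tool pointing down it reaches from about 275 to 1000 mm from the base axis. Payload 8.4 kg.
Tool frame: the origin (TCP) lies on the centre line of the jaws, within the pads' length; the fingertips stand r.tip_reach ahead of it and the grasp point (between the pads) lies 3 mm ahead of it (r.tip_reach is the distance from the TCP to the fingertips, in mm); z points along the fingers, y is the direction in which the jaws open and shut (so a half turn about z gives the same grasp; the last joint's range is limited). The gripper opens to 85 mm and grips with 20 to 120 N. Pads are 22 mm wide; open, the fingers measure 114 mm over their backs; the gripper's body (76 mm by 85 mm) begins 54 mm behind the grasp point. The pads swing forward as they close: fully open they stand 13 mm farther back than shut.
Start: joints at [-1.138, 0.353, 1.633, -0, 1.155, -0.002], TCP at [263.267, -566.85, 253.281] pointing down, gripper open.
Joint ranges: [-2.63, 2.63], [-0.92, 2.1], [0.06, 2.66], [-1.3, 4.44], [0, 2.69], [-3.02, 3.02]. Speed limits (rad/s): [2.22, 2.22, 2.79, 3.14, 3.14, 3.14].

## Interface

Orientations are given as [roll, pitch, yaw] about the fixed x, y, z axes, in that order (R = Rz(yaw) Ry(pitch) Rx(roll)).
In Python, from rig import sense, optics, r, nets gives the robot as it stands. The module is installed in compiled form; this text tells all that it offers.
- The arm moves only by the tool carry_out, never from a script. Its argument "increments" is a list that holds one entry, the list of rows, each a list of 6 numbers: the shift along the tool's x, y, z normalised to -1 to 1, where 1 is 40 cm, then the turn, a rotation vector about the tool's x, y, z normalised to -1 to 1, where 1 is 60 degrees. A call has 1 to 5 rows; each row is the pose to reach, as a shift and turn from the pose commanded when the call began, along the tool's axes at that moment; what a row does not reach only later rows make up. A row lasts 1/12 s, in which the tool goes at most 41.7 mm and 7.16 degrees, less where a joint would pass 70% of its speed; a pose out of reach is approached as far as the arm can. A call with a number of a shift or a turn outside -1 to 1 is refused whole. A call with a gripper value outside its range is refused whole. "hand" is the closure, from 0 (fully open) to 1 (shut), set as the call begins (left out, the last holds). The fingers move at their own pace and stop on an object; "squeeze" is the grip in N (left out, the last holds). Time passes only in rows, so rows that repeat a pose let the fingers close. It gives the time, the measured TCP pose, the force and the opening at its end, in the units of the state.
- sense(): the state, without advancing time (a new reading comes with each control period).
- optics.grab_frame(name): name is "side" or "top"; returns a dict with "img" (480x640x3 uint8, red, green, blue), "range_z" (480x640 float32, mm along the optical axis (not along the pixel's ray), 0 where there is no reading), "fov_y" (degrees; the focal length in pixels is half the picture's height over the tangent of half this angle, whatever the lens; pixels are square), "cx", "cy" (the principal point, pixels), "R" (3x3) and "t" (3): a world point X has camera coordinates R X + t. Camera axes: x right, y down, z forward; pixel columns grow to the right and rows downward; lengths in mm; the calibration is good to about 2 mm. A picture is of the moment at which its call begins.
- r.sign_off(): hands the job in, once; it reports no verdict.
Trained networks look in the newest picture that a camera, given by its name, has taken for a name from the list of things; names that differ only in an ending like _2 or _b are one class to them, and where a whole thing is asked for, a point or a joint stands for the part that bears it (a point fixed in the world has none). Each returns a list of dicts, best first, with "confidence" (0 to 1); they miss things now and then, are a little off and sometimes report something else, mostly with a low value. They report only what shows in the picture. A call takes as long as a camera call. They do not tell look-alikes from the thing itself.
- nets.trace(target, camera): "mask" (480x640 bool, what is visible of it).
- nets.tip_of(target, camera): "point" ([x, y, z] in mm, in world coordinates, good to about 4 mm: a listed point, or the origin of a listed thing).
The state is a dict: "clock": time; "qpos": joint angles; "qvel": joint speeds; "joint_efforts": joint torques, N m; "eef_pos": TCP position; "tcp_rot": TCP orientation; "contact_force": force on the tool from outside, world axes, zero at the start; "wrist_torque": the same for the moment, N m; "opening": opening from 0.0 (shut) to 1.0 (fully open).
Only numpy, scipy, OpenCV 4.12 (cv2) and the standard library are available. Lean on these libraries where they do the work, as an engineer would, in place of code of your own. Each camera call takes 0.05 s, during which the arm holds its last target.

## Task

Push the round plywood disc around with a fingertip until the notch in its rim is over the steel pin of the stand, then press it down until it is fully home. The little pot must ride along standing on the disc, untouched; lift nothing, leave the other things where they are, and finish clear of everything.

Things in the scene. Friction and masses are not known exactly. Their poses are not given: they have to be found in the camera images.
- stand: Dark iron potter's stand, 7 kg, standing firmly on the table (a light push does not shift it), 39 mm high: foot 170 mm across, round flat head plate 230 mm across. Origin: centre of its underside on the table; z up; +x points from its axis to the pin.
- pin_tip (a point): Top of the dome-headed steel pin, 14 mm in diameter, that stands 9 mm out of the stand's head plate (tip 48 mm above the table), 88 mm from the stand's axis. The pin itself is hidden under the disc's edge until the notch comes over it, but its steel foot bar, 8 mm wide and 7 mm high, runs outward from it to the edge of the head plate and shows 18 mm beyond the disc.
- disc: Plywood disc, 190 mm across, 12 mm thick, on the stand's upright axis, with three upright posts. Origin: centre of its underside (50 mm above the table at the start, 40 when home, 2 mm above the pin's tip at first); z up; +x points to its notch. It turns endlessly either way and stays where left (friction 0.12 N m, 1.6 N at a post). It goes down only with the notch over the pin; else the pin stops it after 2 to 3 mm.
- collar (a joint): How far the disc has been pushed down on its tight rubber collar, in m: 0 at the start, 0.010 fully home, negative if pulled up. It takes about 6 to 7 N downward anywhere on the disc or on a post, and it stays where it is left (no spring).
- disc_centre (a point): Centre of the disc's top face, on the turning axis (62 mm above the table at the start, 52 mm when home). The pot stands about here.
- notch (a point): Middle of the disc's only notch, at the level of the top face, 88 mm from the axis (7 mm inside the rim, right above the pin's tip when lined up). The notch is 26 mm wide at the rim, 19 mm deep, cut right through, with radial sides; it takes the pin up to about 3 degrees off centre, and the dome helps a little beyond that.
- post0_top (a point): Centre of the top of a black upright post on the disc, 18 mm in diameter, 24 mm high above the disc's top face, 76 mm from the axis, 60 degrees counter-clockwise (seen from above) from the notch. Top 86 mm above the table at the start, 76 mm when home.
- post1_top (a point): The same for the post opposite the notch (180 degrees).
- post2_top (a point): The same for the post 60 degrees clockwise from the notch.
- pot: Small glazed pot standing loose near the middle of the disc, 64 mm in diameter, 45 mm high, foot 42 mm across. Origin: centre of its underside; z up. Not to be touched.
- jar: Bystander: small amber glass jar with a white cap, 52 mm in diameter, 62 mm high, about 190 mm from the stand's axis. Origin: centre of underside.
- test_cup: Bystander: small brown cup, 56 mm in diameter, 50 mm high, about 190 mm from the stand's axis. Origin: centre of underside.
- foot_ring: Bystander: unglazed clay ring, 68 mm across, 14 mm high, about 180 mm from the stand's axis. Origin: centre of underside.
- bowl: Bystander: white bowl, 124 mm across, 50 mm high, to the left. Origin: centre of underside.
- ruler: Bystander: steel ruler 220 x 30 x 4 mm, lying to the right. Origin: centre of underside; x along it.
- glaze_brush: Bystander: brush lying to the left. Its long side is along x.
- cork_block: Bystander: round cork block 60 mm across, 30 mm high, to the right. Origin: centre of underside.
There are look-alikes about, which are no part of the job. There is more than one size of the stand; the one meant has the size given above.

How it is judged:
By the outcome, as a careful person would: the job done as asked, in the order asked, and still so for the second after the job is handed in, with the robot touching nothing.
It also fails if it takes over 48 s, if anything falls off the work surface, if the arm or the gripper's body presses on something with over 40 N, if the wrist force passes 120 N, or if a joint passes its speed limit or range.

## Working session

There is one attempt and no reset: what is moved stays moved. The work goes in short steps, Python scripts to look and compute and a tool call to move; the robot and the scene stay as the last step left them, time stands still between calls to the robot, and variables do not carry over. Pictures are saved under pics/ and viewed, and the job is handed in when it is done.

Besides the shell and the picture viewer there is one more tool, called as name(argument=value, ...), one argument or row to a line, values as JSON. carry_out: Moves the arm, as the interface text tells. Its arguments: {"type":"object","properties":{"increments":{"type":"array","items":{"type":"array","items":{"type":"array","items":{"type":"number","minimum":-1,"maximum":1}}}},"hand":{"type":"number"},"squeeze":{"type":"number"}},"required":["increments"]}

```bash
mkdir -p pics
cat > h.py <<'E'
import numpy as np, cv2
from rig import sense, optics, r, nets
def save(n,img): cv2.imwrite('pics/'+n+'.png',cv2.cvtColor(img,cv2.COLOR_RGB2BGR))
def f_of(d): return 240/np.tan(np.radians(d['fov_y'])/2)
def world(d,u,v,z=None):
    f=f_of(d); R=np.array(d['R']);t=np.array(d['t'])
    ray=np.array([(u-d['cx'])/f,(v-d['cy'])/f,1.])
    if z is None:
        return R.T@(ray*d['range_z'][int(v),int(u)]-t)
    c=-R.T@t; w=R.T@ray
    return c+w*(z-c[2])/w[2]
def pix(d,X):
    p=np.array(d['R'])@np.array(X)+np.array(d['t']); f=f_of(d)
    return p[0]/p[2]*f+d['cx'],p[1]/p[2]*f+d['cy']
E
python3 - <<'E'
from h import *
for c in('top','side'):
    d=optics.grab_frame(c); save(c+'0',d['img']); print(c,d['fov_y'],d['cx'],d['cy'],(-np.array(d['R']).T@np.array(d['t'])).round())
    for n in ['stand','disc_centre','notch','post0_top','post1_top','post2_top','pot','pin_tip','jar','test_cup','foot_ring']:
        print(n,[(np.round(q['point']).tolist(),round(q['confidence'],2)) for q in nets.tip_of(n,c)][:4])
print(sense(),r.tip_reach)
E
```

```text
top 51.18974723769211 318.7542928890126 247.3783451991333 [ 342.  -18. 1355.]
stand [([654.0, 231.0, -1.0], 0.96), ([599.0, -126.0, -1.0], 0.92), ([320.0, -270.0, 0.0], 0.71)]
disc_centre [([599.0, -122.0, 60.0], 0.91), ([598.0, -126.0, 62.0], 0.61), ([650.0, 229.0, 81.0], 0.6)]
notch [([567.0, -208.0, 60.0], 0.71), ([648.0, 113.0, 88.0], 0.63), ([277.0, -321.0, 47.0], 0.57), ([581.0, -449.0, 1.0], 0.18)]
post0_top [([647.0, -184.0, 86.0], 0.89), ([338.0, -329.0, 63.0], 0.84), ([737.0, 176.0, 117.0], 0.68)]
post1_top [([661.0, 334.0, 114.0], 0.85), ([628.0, -54.0, 86.0], 0.79), ([359.0, -228.0, 64.0], 0.69)]
post2_top [([525.0, -136.0, 89.0], 0.97), ([262.0, -260.0, 70.0], 0.71), ([564.0, 182.0, 114.0], 0.66)]
pot [([597.0, -123.0, 63.0], 0.92)]
pin_tip [([276.0, -315.0, 39.0], 0.74), ([666.0, -68.0, 47.0], 0.63), ([651.0, 114.0, 64.0], 0.59)]
jar [([502.0, 34.0, 0.0], 0.51)]
test_cup [([773.0, -239.0, 2.0], 0.69), ([598.0, -127.0, 54.0], 0.42), ([335.0, -469.0, 1.0], 0.23)]
foot_ring [([730.0, 3.0, 0.0], 0.7)]
side 47.77397837328973 325.0368351308506 232.3396610808285 [ 417. -814. 1
[... 992 characters left out ...]
0, 2.0, -5.0], 0.63)]
{'clock': 1.2, 'qpos': array([-1.13838517e+00,  3.53005182e-01,  1.63345139e+00,  2.73718029e-06,
        1.15519158e+00, -2.42529295e-03]), 'qvel': array([-0.00067384,  0.0001811 ,  0.00108186,  0.00084535, -0.00173339,
       -0.00010044]), 'joint_efforts': array([-2.01172748e-03, -6.05189753e+01, -3.42440701e+01, -2.43264385e-04,
        1.09512555e-03, -1.67353039e-05]), 'eef_pos': array([ 263.26491393, -566.82089253,  253.25570546]), 'tcp_rot': array([-3.14153717e+00, -2.63867942e-06,  4.34835349e-01]), 'contact_force': array([ 0.04413491,  0.38129381, -0.20111755]), 'wrist_torque': array([-0.00518616, -0.07683858,  0.01958997]), 'opening': 1.0020660180285605} 22.0
```

View images.

View pics/top0.png

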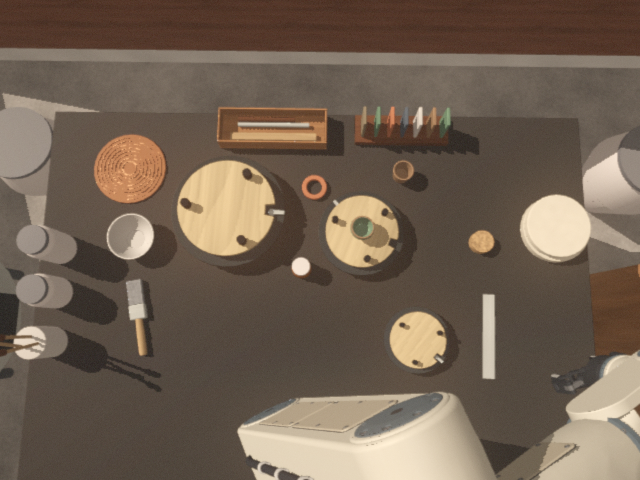

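Run:
```python
import cv2
a=cv2.imread('pics/top0.png'); 
from h import *
d=optics.grab_frame('top'); u,v=pix(d,[599,-124,50]); print(u,v)
u,v=int(u),int(v); c=a[v-75:v+75,u-100:u+100]
cv2.imwrite('pics/crop0.png',cv2.resize(c,None,fx=4,fy=4,interpolation=cv2.INTER_CUBIC)); print(u-100,v-75)
for P in ([599,-126,0],[654,231,0],[320,-270,0],[667,-69,45],[567,-208,62],[647,-184,86],[628,-54,86],[525,-137,86]): print(P,np.round(pix(d,P)))
```

```text
360.21518822756695 231.1083119331869
260 156
[599, -126, 0] [359. 235.]
[654, 231, 0] [231. 213.]
[320, -270, 0] [414. 338.]
[667, -69, 45] [340. 206.]
[567, -208, 62] [393. 243.]
[647, -184, 86] [384. 211.]
[628, -54, 86] [334. 217.]
[525, -137, 86] [366. 257.]
```

View pics/crop0.png

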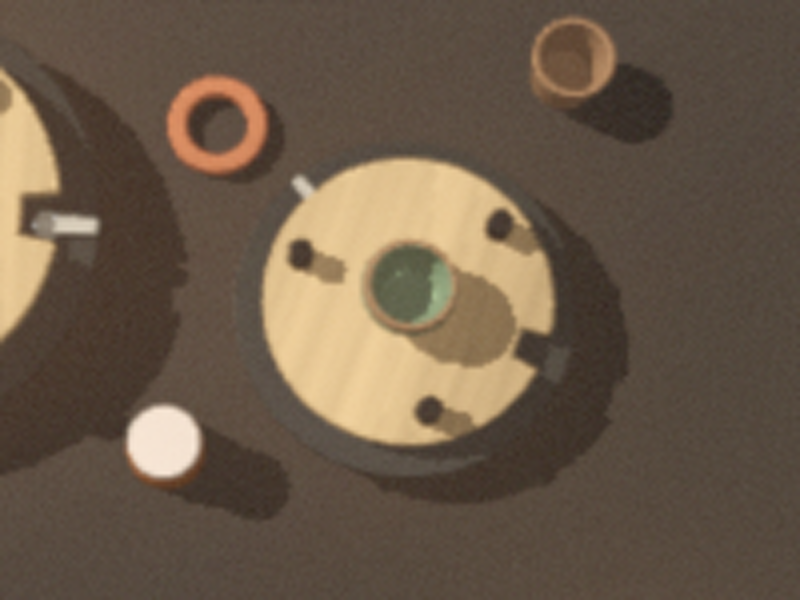

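View pics/side0.png

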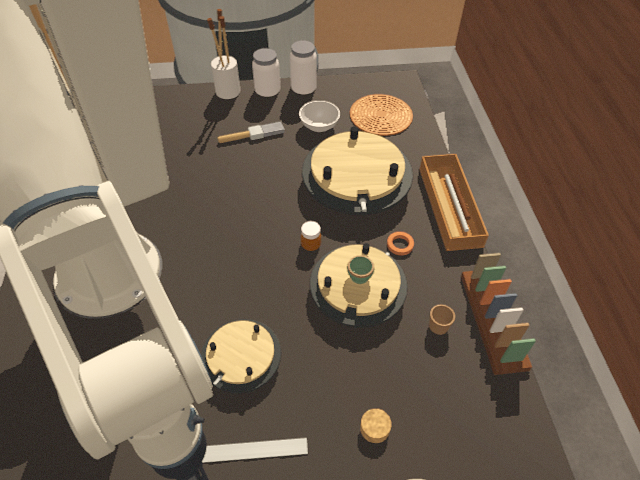

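Three stands are in view in the top image: a large one at (231,213), the middle one at (360,231) and a small one at (414,338). The middle one fits: its head is about 230 mm across, it has the three bystanders around it at about 190 mm, and it carries the pot. The crop confirms this: the pin bar shows at (336,203), the notch at about (393,243), and the posts at (384,211), (334,217) and (366,257). Next I'll refine the axis and angles.

```bash
cat >> h.py <<'E'
def pts(d,c,rad):
    f=f_of(d); Z=d['range_z']; v,u=np.nonzero(Z>0); z=Z[v,u]
    P=np.stack([(u-d['cx'])/f*z,(v-d['cy'])/f*z,z],1)
    W=(P-np.array(d['t']))@np.array(d['R'])
    k=np.hypot(W[:,0]-c[0],W[:,1]-c[1])<rad
    return W[k],d['img'][v[k],u[k]].astype(int)
E
cat > m.py <<'E'
from h import *
from scipy.optimize import least_squares
C=np.array([598.5,-124.5])
for c in('top','side'):
    d=optics.grab_frame(c); W,I=pts(d,C,130)
    wood=(I[:,0]>140)&(I[:,0]-I[:,2]>40)&(abs(W[:,2]-62)<8)
    Q=W[wood]; h=cv2.convexHull(Q[:,:2].astype(np.float32))[:,0]
    s=least_squares(lambda p:np.hypot(h[:,0]-p[0],h[:,1]-p[1])-p[2],[*C,95],loss='soft_l1').x
    print(c,'disc',s.round(1),'z',np.median(Q[:,2]).round(1))
    dark=(I.max(1)<90)&(W[:,2]>78)&(W[:,2]<95)
    for a in (-51,68,190):
        p=C+76*np.array([np.cos(np.radians(a)),np.sin(np.radians(a))])
        k=dark&(np.hypot(W[:,0]-p[0],W[:,1]-p[1])<22)
        if k.sum(): m=W[k].mean(0); print('post',m.round(1),k.sum(),np.degrees(np.arctan2(*(m[:2]-C)[::-1])).round(1))
    ang=np.degrees(np.arctan2(W[:,1]-C[1],W[:,0]-C[0])); rr=np.hypot(W[:,0]-C[0],W[:,1]-C[1])
    k=(rr>97)&(rr<117)&(I.min(1)>120)&(abs(W[:,2]-44)<10)&(abs(ang-39)<15)
    if k.sum(): print('bar',ang[k].mean(),k.sum(),W[k].mean(0).round(1))
    k=(W[:,2]>98)&(rr<60)
    print('pot',((W[k].max(0)+W[k].min(0))/2).round(1),k.sum())
E
python3 m.py
```

```text
top disc [ 598.  -125.7   94.8] z 62.7
post [ 643.4 -184.1   86.4] 27 -53.0
post [622.2 -55.8  86.3] 24 71.0
post [ 521.2 -138.    86.3] 24 -170.1
bar 39.99785965655928 17 [678.4 -57.4  46. ]
pot [ 598.4 -123.   107. ] 156
side disc [ 599.7 -125.3   95.4] z 61.9
post [ 645.9 -186.7   84.8] 44 -52.7
post [625.3 -56.1  84.1] 42 68.6
post [ 523.2 -141.    84.7] 41 -167.6
bar 40.153913239928066 9 [682.3 -53.7  44.8]
pot [ 600.4 -124.6  104.1] 217
```

```bash
cat >> h.py <<'E'
from scipy.spatial.transform import Rotation as Ro
C=np.array([598.8,-125.3])
def goal(x,y,z,yaw):
    s=sense(); R0=Ro.from_euler('xyz',s['tcp_rot']); R1=Ro.from_euler('xyz',[np.pi,0,np.radians(yaw)])
    dp=R0.inv().apply(np.array([x,y,z])-s['eef_pos'])/400
    rv=np.degrees((R0.inv()*R1).as_rotvec())/60
    return np.r_[dp,rv].round(4).tolist()
def polar(phi,Rr=78,z=92,off=90):
    a=np.radians(phi); return goal(C[0]+Rr*np.cos(a),C[1]+Rr*np.sin(a),z,phi+off)
def st():
    s=sense(); p=s['eef_pos']; print('t',round(s['clock'],2),p.round(1),np.degrees(s['tcp_rot']).round(1),'F',s['contact_force'].round(1),'op',round(s['opening'],2),'tip',r.tip_reach,'polar',np.hypot(*(p[:2]-C)).round(1),np.degrees(np.arctan2(*(p[:2]-C)[::-1])).round(1),'q6',s['qpos'][5].round(2))
E
python3 -c "
from h import *
st(); print(polar(-72,z=250))"
```

```text
t 1.35 [ 263.3 -566.8  253.3] [-180.    -0.    24.9] F [ 0.1 -0.3  0.1] op 1.0 tip 22.0 polar 554.5 -127.2 q6 -0.0
[1.2023, -0.4542, 0.0082, -0.0001, 0.0, 0.1152]
```

carry_out(
  increments=[
    [[0.1,-0.038,0,0,0,0.02],[0.2,-0.076,0,0,0,0.04],[0.3,-0.114,0,0,0,0.06],[0.4,-0.152,0,0,0,0.08],[0.5,-0.19,0,0,0,0.1]],
  ],
  hand=1,
  squeeze=20,
)

```text
clock: 1.77
eef_pos: [409.7, -416.3, 253.5]
tcp_rot: [3.141, -0.0, 0.329]
contact_force: [0.8, -0.8, -1.1]
opening: 0.299
```

```bash
python3 -c "
from h import *
st(); print(polar(-72,z=130))"
```

```text
t 1.77 [ 409.7 -416.3  253.5] [180.   -0.   18.8] F [ 0.8 -0.8 -1.1] op 0.3 tip 22.0 polar 347.0 -123.0 q6 0.45
[0.6793, -0.3411, 0.3087, 0.0003, -0.0002, 0.0137]
```

carry_out(
  increments=[
    [[0.09,-0.045,0,0,0,0],[0.18,-0.09,0.02,0,0,0.01],[0.27,-0.135,0.07,0,0,0.013],[0.36,-0.18,0.12,0,0,0.013],[0.45,-0.225,0.18,0,0,0.013]],
  ],
)

```text
clock: 2.18
eef_pos: [544.4, -280.0, 187.3]
tcp_rot: [3.14, -0.001, 0.317]
contact_force: [1.4, -0.2, -0.7]
opening: -0.002
```

```bash
python3 -c "
from h import *
st(); print(polar(-72,z=130))"
```

```text
t 2.18 [ 544.4 -280.   187.3] [ 1.799e+02 -1.000e-01  1.810e+01] F [ 1.4 -0.2 -0.7] op -0.0 tip 22.0 polar 164.0 -109.4 q6 0.78
[0.249, -0.1304, 0.1435, 0.0014, -0.0013, 0.0024]
```

carry_out(
  increments=[
    [[0.08,-0.042,0.03,0,0,0],[0.16,-0.084,0.07,0,0,0],[0.22,-0.115,0.11,0,0,0],[0.242,-0.126,0.135,0,0,0],[0.242,-0.126,0.14,0,0,0]],
  ],
)

```text
clock: 2.6
eef_pos: [619.4, -201.3, 129.0]
tcp_rot: [-3.14, 0.002, 0.319]
contact_force: [0.2, 0.2, 0.3]
opening: 0.007
```

```bash
python3 -c "
from h import *
st(); print(polar(-72,z=93))
d=optics.grab_frame('side'); save('s1',d['img'])
u,v=map(int,pix(d,[610,-150,80])); c=d['img'][v-75:v+75,u-100:u+100]; save('s1c',cv2.resize(c,None,fx=4,fy=4,interpolation=cv2.INTER_CUBIC))"
```

```text
t 2.6 [ 619.4 -201.3  129. ] [-1.799e+02  1.000e-01  1.830e+01] F [0.2 0.2 0.3] op 0.01 tip 22.0 polar 78.8 -74.8 q6 0.93
[0.01, -0.0015, 0.09, -0.0016, 0.0018, 0.0048]
```

View pics/s1c.png

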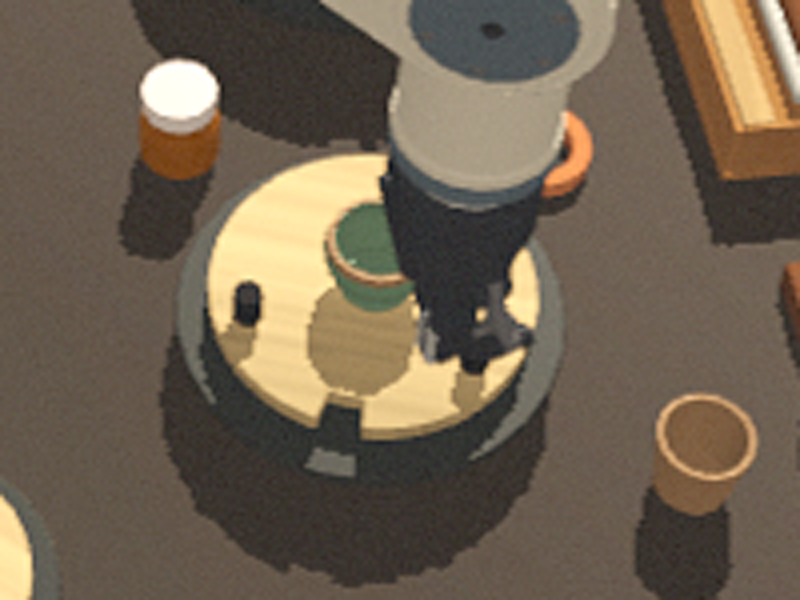

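```bash
python3 -c "
from h import *
d=optics.grab_frame('side'); u,v=map(int,pix(d,[610,-150,80]))
def q(P): a=pix(d,P); return ((a[0]-u+100)*4,(a[1]-v+75)*4)
for P in ([619.4,-201.3,107],[619.4,-201.3,129],[646,-185,86],[646,-185,62]): print(P,np.round(q(P)))
c=d['img'][v-30:v+30,u-10:u+70]; save('s1d',cv2.resize(c,None,fx=10,fy=10,interpolation=cv2.INTER_CUBIC))
W,I=pts(d,[625,-195],45)
for z0 in range(84,150,6):
  k=(W[:,2]>=z0)&(W[:,2]<z0+6); 
  if k.sum(): print(z0,k.sum(),W[k].min(0).round(),W[k].max(0).round())
"
```

```text
[619.4, -201.3, 107] [437. 350.]
[619.4, -201.3, 129] [441. 328.]
[646, -185, 86] [475. 341.]
[646, -185, 62] [471. 364.]
84 1 [ 611. -153.   89.] [ 611. -153.   89.]
90 5 [ 603. -156.   94.] [ 613. -152.   95.]
96 2 [ 603. -156.   99.] [ 610. -154.   99.]
102 3 [ 605. -210.  105.] [ 615. -155.  108.]
108 8 [ 607. -214.  109.] [ 616. -201.  114.]
114 11 [ 607. -217.  117.] [ 622. -193.  119.]
120 13 [ 606. -217.  120.] [ 619. -192.  126.]
126 14 [ 606. -220.  126.] [ 621. -201.  132.]
132 13 [ 608. -219.  132.] [ 618. -208.  138.]
138 10 [ 607. -216.  139.] [ 615. -199.  143.]
144 3 [ 605. -215.  146.] [ 611. -199.  147.]
```

View pics/s1d.png

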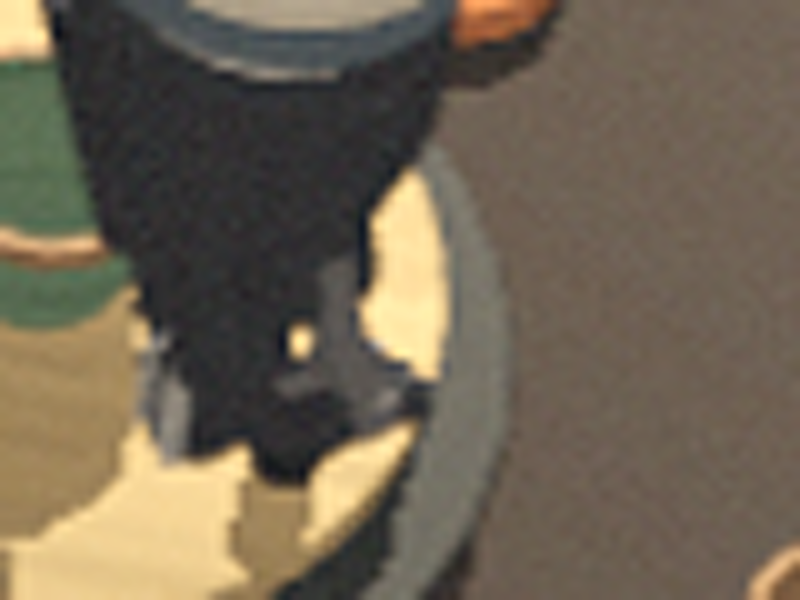

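```bash
python3 -c "
from h import *
d=optics.grab_frame('side'); u,v=map(int,pix(d,[610,-150,80]))
for a,b in ((17,40),(28,42),(33,27),(34,33),(36,38),(39,39),(41,40),(27,34),(30,38),(20,30)):
  print((a,b),world(d,u-10+a,v-30+b).round(),d['img'][v-30+b,u-10+a])
d=optics.grab_frame('top'); u,v=map(int,pix(d,[610,-150,80])); c=d['img'][v-45:v+45,u-60:u+60]; save('t1',cv2.resize(c,None,fx=6,fy=6,interpolation=cv2.INTER_CUBIC))
"
```

```text
(17, 40) [ 610. -212.  136.] [146 139 127]
(28, 42) [ 621. -251.  186.] [44 45 46]
(33, 27) [ 630. -238.  220.] [93 88 83]
(34, 33) [ 631. -247.  211.] [88 85 80]
(36, 38) [ 635. -254.  203.] [90 86 82]
(39, 39) [ 640. -257.  203.] [92 87 84]
(41, 40) [ 644. -258.  200.] [43 43 44]
(27, 34) [ 628. -217.  163.] [46 48 52]
(30, 38) [ 625. -247.  195.] [89 87 82]
(20, 30) [ 608. -227.  197.] [42 47 48]
```

View pics/t1.png

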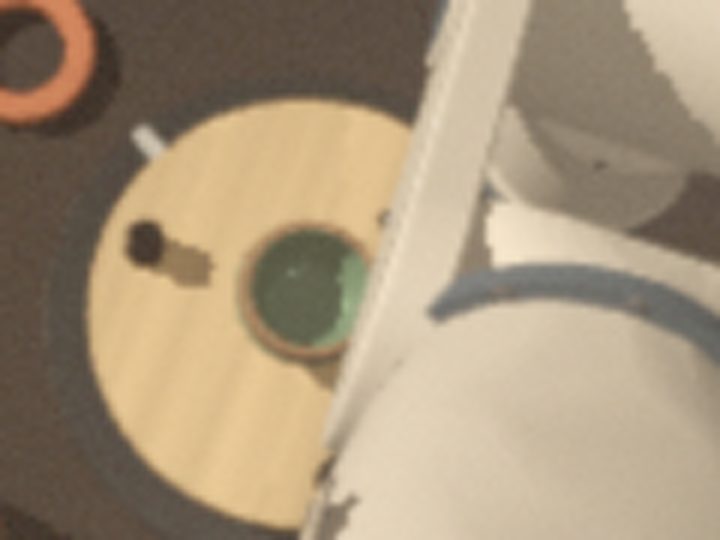

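The fingertip is at about (437,350) in the enlarged side crop, next to post0 at (475,341). The grey parts to the right are linkage about 200 mm up. Next: go down beside the post.

carry_out(
  increments=[
    [[0.004,0,0.04,0,0,0],[0.004,0,0.07,0,0,0],[0.004,0,0.09,0,0,0],[0.004,0,0.093,0,0,0],[0.004,0,0.093,0,0,0]],
  ],
)

```text
clock: 3.22
eef_pos: [619.8, -203.3, 93.5]
tcp_rot: [-3.141, 0.001, 0.316]
contact_force: [0.8, -0.5, 0.4]
opening: 0.001
```

```bash
cat > arc.py <<'E'
from h import *
import sys
st()
for a in sys.argv[1:]: print(a,polar(float(a)))
E
python3 arc.py -68 -64 -60 -56 -52
```

```text
t 3.22 [ 619.8 -203.3   93.5] [-1.80e+02  1.00e-01  1.81e+01] F [ 0.8 -0.5  0.4] op 0.0 tip 22.0 polar 80.8 -74.9 q6 0.94
-68 [0.0239, -0.0071, 0.0038, -0.0008, 0.001, -0.0651]
-64 [0.0374, -0.0085, 0.0038, -0.0008, 0.0009, -0.1318]
-60 [0.0508, -0.0109, 0.0038, -0.0008, 0.0009, -0.1985]
-56 [0.064, -0.0141, 0.0038, -0.0009, 0.0009, -0.2651]
-52 [0.077, -0.0183, 0.0038, -0.0009, 0.0009, -0.3318]
```

carry_out(
  increments=[
    [[0.015,-0.005,0.003,0,0,-0.04],[0.024,-0.007,0.003,0,0,-0.065],[0.032,-0.008,0.003,0,0,-0.1],[0.04,-0.009,0.003,0,0,-0.145],[0.048,-0.01,0.003,0,0,-0.185]],
  ],
)

```text
clock: 3.63
eef_pos: [637.7, -193.3, 93.4]
tcp_rot: [3.141, 0.0, 0.513]
contact_force: [-2.5, -1.2, 0.2]
opening: 0.001
```

```bash
python3 arc.py -58 -55 -52 -49 -45
```

```text
t 3.63 [ 637.7 -193.3   93.4] [180.    0.   29.4] F [-2.5 -1.2  0.2] op 0.0 tip 22.0 polar 78.4 -60.2 q6 0.76
-58 [0.0076, -0.0011, 0.0035, 0.0003, 0.0003, -0.0434]
-55 [0.0178, -0.0018, 0.0035, 0.0003, 0.0003, -0.0934]
-52 [0.028, -0.0031, 0.0035, 0.0003, 0.0003, -0.1434]
-49 [0.038, -0.0049, 0.0035, 0.0003, 0.0003, -0.1934]
-45 [0.0512, -0.0081, 0.0035, 0.0003, 0.0003, -0.2601]
```

carry_out(
  increments=[
    [[0.0136,-0.0005,0,0,0,-0.0667],[0.0271,-0.0019,0,0,0,-0.1333],[0.0405,-0.0043,0,0,0,-0.2],[0.0537,-0.0076,0,0,0,-0.2667],[0.0667,-0.0118,0,0,0,-0.3333]],
  ],
)

```text
clock: 4.05
eef_pos: [658.6, -176.1, 93.4]
tcp_rot: [3.141, 0.0, 0.863]
contact_force: [-1.0, -1.0, 0.7]
opening: -0.003
```

carry_out(
  increments=[
    [[0.0136,-0.0005,0,0,0,-0.0667],[0.0271,-0.0019,0,0,0,-0.1333],[0.0405,-0.0043,0,0,0,-0.2],[0.0537,-0.0076,0,0,0,-0.2667],[0.0667,-0.0118,0,0,0,-0.3333]],
  ],
)

```text
clock: 4.47
eef_pos: [672.5, -152.8, 93.4]
tcp_rot: [3.142, 0.001, 1.212]
contact_force: [-2.2, -1.3, 1.5]
opening: 0.003
```

```bash
cat > look.py <<'E'
from h import *
import sys
st()
for c in ('side','top'):
    d=optics.grab_frame(c); u,v=map(int,pix(d,[600,-125,70])); k=d['img'][v-70:v+70,u-93:u+93]; save(sys.argv[1]+c[0],cv2.resize(k,None,fx=4,fy=4,interpolation=cv2.INTER_CUBIC))
    for n in ('notch','post0_top','post1_top','post2_top','pot','pin_tip','disc_centre'):
        o=[q for q in nets.tip_of(n,c) if np.hypot(*(np.array(q['point'])[:2]-C))<115][:2]
        for q in o:
            p=np.array(q['point']); print(c,n,p.round(),round(q['confidence'],2),np.degrees(np.arctan2(*(p[:2]-C)[::-1])).round(1))
E
python3 look.py a; python3 arc.py -10
```

```text
t 4.47 [ 672.5 -152.8   93.4] [180.    0.   69.5] F [-2.2 -1.3  1.5] op 0.0 tip 22.0 polar 78.6 -20.5 q6 0.13
side notch [ 635. -205.   66.] 0.74 -65.7
side post0_top [ 676. -135.   86.] 0.58 -7.1
side post1_top [572. -54.  88.] 0.86 110.9
side post2_top [ 552. -187.   88.] 0.64 -127.2
side post2_top [568. -54.  85.] 0.22 113.3
side pot [ 597. -126.   61.] 0.65 -162.5
side pin_tip [667. -66.  46.] 0.87 41.3
side pin_tip [ 677. -134.   84.] 0.57 -6.0
side disc_centre [ 600. -123.   64.] 0.79 64.5
side disc_centre [569. -54.  88.] 0.43 112.7
top post1_top [571. -56.  85.] 0.77 111.9
top pin_tip [666. -68.  49.] 0.94 40.8
t 5.27 [ 672.4 -152.7   92.8] [180.   -0.   69.2] F [ 0.   0.1 -0.3] op 0.0 tip 22.0 polar 78.6 -20.4 q6 0.14
-10 [0.0353, -0.0048, 0.0021, 0.0001, 0.0, -0.1796]
```

View pics/as.png

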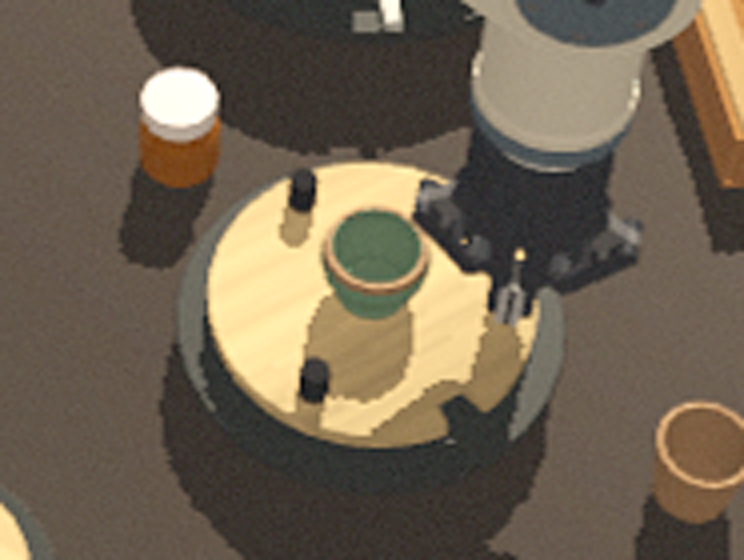

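carry_out(
  increments=[
    [[0.0136,-0.0005,0,0,0,-0.0667],[0.0271,-0.0019,0,0,0,-0.1333],[0.0405,-0.0043,0,0,0,-0.2],[0.0537,-0.0076,0,0,0,-0.2667],[0.0667,-0.0118,0,0,0,-0.3333]],
  ],
)

```text
clock: 5.68
eef_pos: [677.4, -126.3, 92.8]
tcp_rot: [-3.141, 0.001, 1.561]
contact_force: [0.7, -1.0, -0.5]
opening: -0.002
```

carry_out(
  increments=[
    [[0.0136,-0.0005,0,0,0,-0.0667],[0.0271,-0.0019,0,0,0,-0.1333],[0.0405,-0.0043,0,0,0,-0.2],[0.0537,-0.0076,0,0,0,-0.2667],[0.0667,-0.0118,0,0,0,-0.3333]],
  ],
)

```text
clock: 6.1
eef_pos: [673.1, -99.5, 92.8]
tcp_rot: [-3.141, 0.001, 1.91]
contact_force: [-1.5, -1.7, 0.4]
opening: 0.001
```

carry_out(
  increments=[
    [[0.0136,-0.0005,0,0,0,-0.0667],[0.0271,-0.0019,0,0,0,-0.1333],[0.0405,-0.0043,0,0,0,-0.2],[0.0537,-0.0076,0,0,0,-0.2667],[0.0667,-0.0118,0,0,0,-0.3333]],
  ],
)

```text
clock: 6.52
eef_pos: [659.9, -75.9, 92.8]
tcp_rot: [3.142, 0.001, 2.259]
contact_force: [0.5, -2.2, -0.2]
opening: 0.003
```

```bash
python3 arc.py 60
```

```text
t 6.52 [659.9 -75.9  92.8] [180.    0.  129.4] F [ 0.5 -2.2 -0.2] op 0.0 tip 22.0 polar 78.6 39.0 q6 -0.8
60 [0.0701, -0.014, 0.002, -0.0001, 0.0007, -0.3429]
```

carry_out(
  increments=[
    [[0.0136,-0.0005,0,0,0,-0.0667],[0.0271,-0.0019,0,0,0,-0.1333],[0.0405,-0.0043,0,0,0,-0.2],[0.0537,-0.0076,0,0,0,-0.2667],[0.0667,-0.0118,0,0,0,-0.3333]],
  ],
)

```text
clock: 6.93
eef_pos: [639.5, -58.1, 92.8]
tcp_rot: [3.142, 0.001, 2.608]
contact_force: [1.4, -1.7, -1.9]
opening: -0.004
```

carry_out(
  increments=[
    [[0.0136,-0.0005,0,0,0,-0.0667],[0.0271,-0.0019,0,0,0,-0.1333],[0.0405,-0.0043,0,0,0,-0.2],[0.0472,-0.0058,0,0,0,-0.2333],[0.0472,-0.0058,0,0,0,-0.2333]],
  ],
)

```text
clock: 7.35
eef_pos: [621.6, -50.3, 92.9]
tcp_rot: [-3.142, 0.0, 2.85]
contact_force: [0.5, -0.5, -0.0]
opening: -0.001
```

```bash
python3 look.py b; python3 arc.py 87
```

```text
t 7.35 [621.6 -50.3  92.9] [-180.     0.   163.3] F [ 0.5 -0.5 -0. ] op -0.0 tip 22.0 polar 78.4 73.1 q6 -1.36
side notch [675. -83.  64.] 0.95 29.1
side post0_top [600. -52.  85.] 0.94 88.7
side post0_top [ 534. -161.   85.] 0.22 -150.8
side post1_top [ 533. -161.   82.] 0.71 -151.4
side post2_top [ 664. -165.   90.] 0.66 -31.4
side pot [ 598. -128.   65.] 0.76 -116.6
side pin_tip [668. -67.  47.] 0.75 40.2
side disc_centre [ 603. -124.   66.] 0.78 13.7
top notch [675. -85.  65.] 0.63 28.0
top post1_top [ 533. -162.   85.] 0.88 -150.8
top post2_top [ 668. -166.   87.] 0.91 -30.6
top post2_top [ 600. -123.   -2.] 0.75 56.9
top pot [ 599. -123.   -3.] 0.47 87.8
top disc_centre [ 595. -121.   60.] 0.68 127.1
top disc_centre [ 532. -161.   86.] 0.19 -152.0
t 8.15 [621.9 -50.4  92.8] [-180.    -0.   163.2] F [-0.3 -0.3  0.3] op -0.0 tip 22.0 polar 78.4 72.9 q6 -1.36
87 [0.0477, -0.0066, 0.002, -0.0, -0.0, -0.2298]
```

View pics/bs.png

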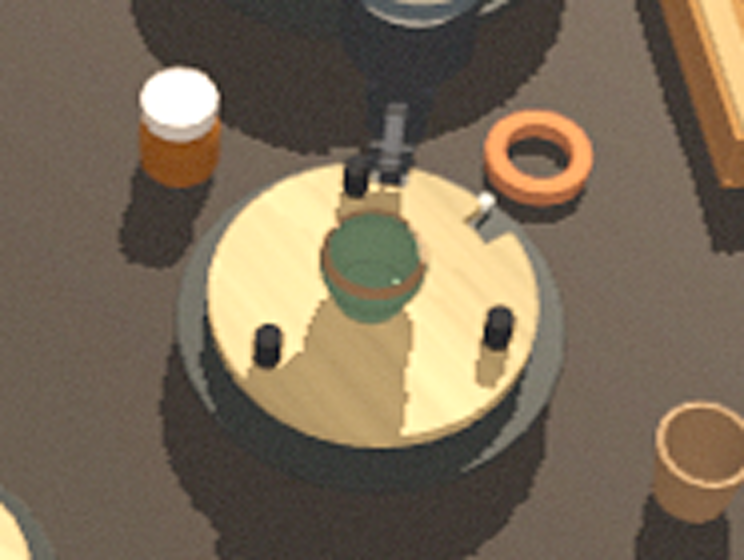

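View pics/bt.png

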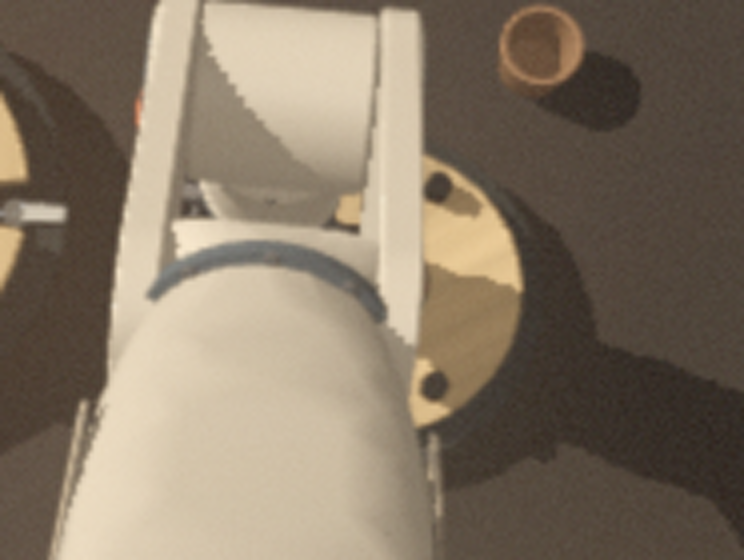

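carry_out(
  increments=[
    [[0.0102,-0.0003,0,0,0,-0.05],[0.0204,-0.0011,0,0,0,-0.1],[0.0288,-0.0022,0,0,0,-0.1417],[0.0339,-0.003,0,0,0,-0.1667],[0.0339,-0.003,0,0,0,-0.1667]],
  ],
)

```text
clock: 8.57
eef_pos: [608.5, -47.6, 92.9]
tcp_rot: [3.142, 0.0, 3.024]
contact_force: [-0.5, -0.4, 0.2]
opening: 0.0
```

```bash
sed -i "s/('side','top')/('side',)/" look.py; python3 look.py c; python3 -c "
from h import *
d=optics.grab_frame('side'); u,v=map(int,pix(d,[668,-66,50])); k=d['img'][v-25:v+25,u-33:u+33]; 
k=cv2.resize(k,None,fx=12,fy=12,interpolation=cv2.INTER_CUBIC)
for X,col in (([665.7,-68.2,48],(255,0,0)),([686.3,-50.6,46],(0,255,0))):
  a=pix(d,X); cv2.circle(k,(int((a[0]-u+33.5)*12),int((a[1]-v+25.5)*12)),4,col,-1)
save('cz',k)"
```

```text
t 8.57 [608.5 -47.6  92.9] [180.    0.  173.3] F [-0.5 -0.4  0.2] op 0.0 tip 22.0 polar 78.3 82.9 q6 -1.53
side notch [667. -70.  62.] 0.89 38.9
side post0_top [589. -53.  86.] 0.62 97.4
side post1_top [ 539. -170.   86.] 0.66 -143.3
side post2_top [ 669. -154.   91.] 0.84 -22.6
side pot [ 598. -127.   60.] 0.62 -116.6
side pin_tip [666. -71.  50.] 0.59 38.9
side disc_centre [ 601. -122.   65.] 0.82 58.0
```

View pics/cz.png

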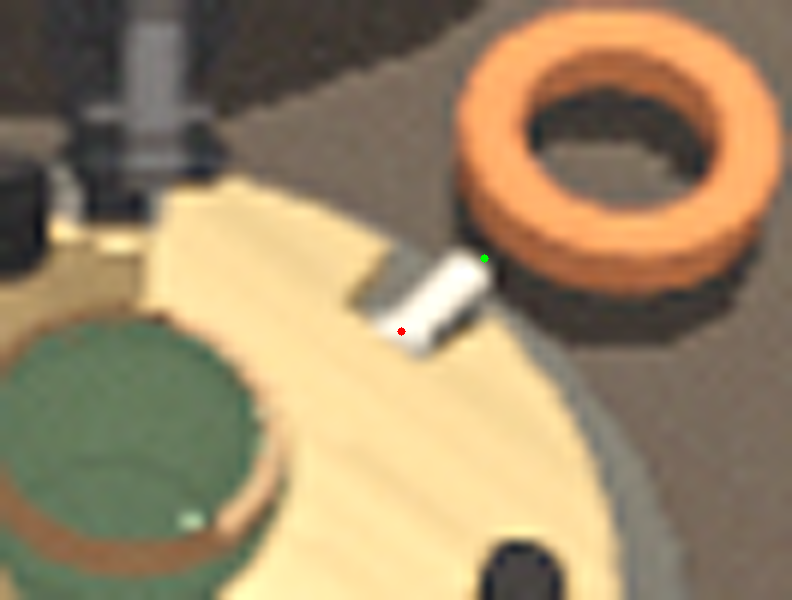

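```bash
cat > ov.py <<'E'
from h import *
import sys
def ov(name,ang,ztop=62,pin=40.5,Cc=C,grab=True):
    d=optics.grab_frame('side'); u,v=map(int,pix(d,[668,-66,50])); k=d['img'][v-25:v+25,u-33:u+33]
    k=cv2.resize(k,None,fx=12,fy=12,interpolation=cv2.INTER_CUBIC)
    def P(R,a,z): 
        q=pix(d,[Cc[0]+R*np.cos(np.radians(a)),Cc[1]+R*np.sin(np.radians(a)),z]); return (int((q[0]-u+33.5)*12),int((q[1]-v+25.5)*12))
    h=7.86
    for a,col in zip(ang,((255,0,0),(0,0,255))):
        pp=[P(95,a-h-8,ztop),P(95,a-h-4,ztop),P(95,a-h,ztop),P(76,a-h,ztop),P(76,a+h,ztop),P(95,a+h,ztop),P(95,a+h+4,ztop),P(95,a+h+8,ztop)]
        cv2.polylines(k,[np.array(pp)],False,col,1)
    b=np.degrees(4/100)
    cv2.polylines(k,[np.array([P(90,pin-np.degrees(4/90),46),P(113,pin-np.degrees(4/113),46),P(113,pin+np.degrees(4/113),46),P(90,pin+np.degrees(4/90),46)])],True,(0,200,0),1)
    save(name,k)
if __name__=='__main__':
    ov(sys.argv[1],[float(x) for x in sys.argv[3:]],ztop=float(sys.argv[2]))
E
python3 ov.py cz2 62 37.5 39.5
```

```text
(no output)
```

View pics/cz2.png

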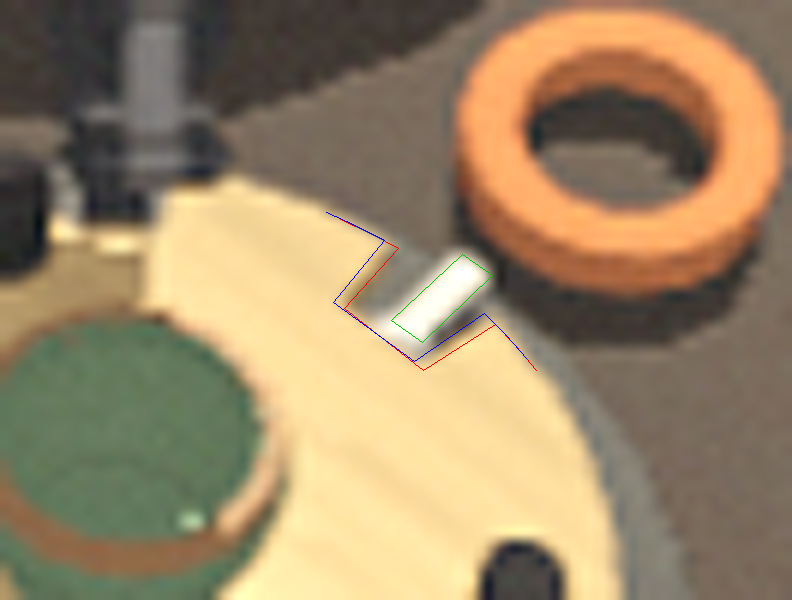

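carry_out(
  increments=[
    [[0.0034,-0.0001,0,0,0,-0.0167],[0.0068,-0.0001,0,0,0,-0.0333],[0.0068,-0.0001,0,0,0,-0.0333],[0.0068,-0.0001,0,0,0,-0.0333]],
  ],
)

```text
clock: 9.4
eef_pos: [605.8, -47.3, 92.8]
tcp_rot: [-3.142, 0.0, 3.058]
contact_force: [1.3, 0.5, -0.8]
opening: -0.001
```

```bash
python3 ov.py cz3 62 38.5 40.5; python3 look.py c2
```

```text
t 9.45 [605.8 -47.3  92.8] [-180.     0.   175.2] F [ 0.6  0.3 -0.7] op -0.0 tip 22.0 polar 78.3 84.8 q6 -1.57
side notch [666. -70.  64.] 0.59 39.5
side post0_top [588. -52.  86.] 0.91 98.1
side post1_top [ 541. -174.   88.] 0.7 -139.5
side post2_top [ 669. -153.   88.] 0.75 -21.3
side pot [ 598. -129.   61.] 0.58 -96.7
side pin_tip [669. -68.  51.] 0.56 39.5
side disc_centre [ 602. -123.   63.] 0.58 42.8
```

View pics/cz3.png

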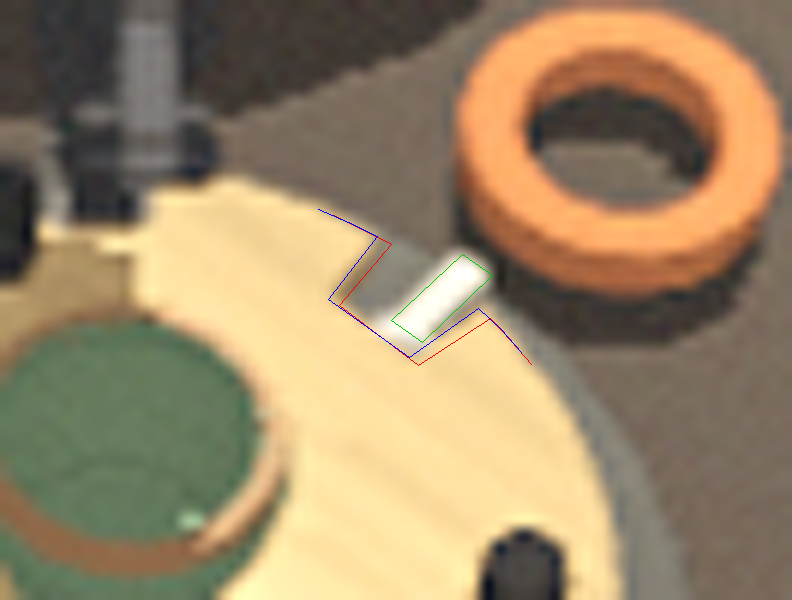

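carry_out(
  increments=[
    [[0.0024,0,0,0,0,-0.0117],[0.0024,0,0,0,0,-0.0117],[0.0024,0,0,0,0,-0.0117],[-0.004,0,0,0,0,-0.0117],[-0.008,0,0,0,0,-0.0117]],
  ],
)

```text
clock: 10.27
eef_pos: [609.0, -47.6, 92.8]
tcp_rot: [3.142, -0.001, 3.07]
contact_force: [-0.5, -0.9, 0.2]
opening: 0.004
```

```bash
python3 ov.py cz4 62 39.5 41; python3 look.py c3
```

```text
t 10.32 [609.4 -47.6  92.8] [-180.    -0.   175.9] F [-0.  -0.5 -0. ] op 0.0 tip 22.0 polar 78.4 82.2 q6 -1.58
side notch [666. -67.  64.] 0.95 40.9
side post0_top [588. -54.  87.] 0.82 98.4
side post1_top [ 544. -178.   86.] 0.59 -136.1
side post1_top [ 595. -124.   -5.] 0.26 153.4
side post2_top [ 668. -152.   90.] 0.89 -20.7
side pot [ 595. -130.   60.] 0.91 -131.1
side pin_tip [669. -69.  49.] 0.55 39.1
side disc_centre [ 601. -122.   63.] 0.65 52.5
```

View pics/cz4.png

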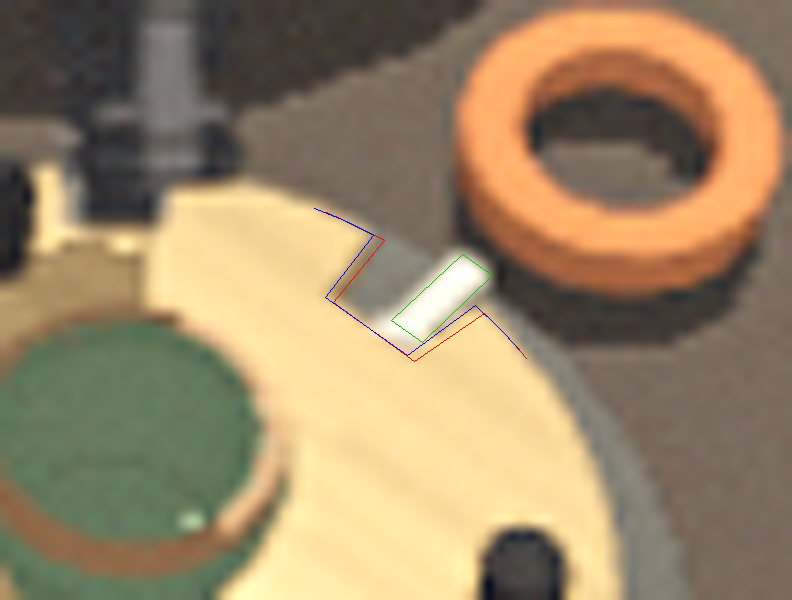

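carry_out(
  increments=[
    [[0,0,0.015,0,0,0],[0,0,0.022,0,0,0],[0,0,0.027,0,0,0],[0,0,0.032,0,0,0],[0,0,0.036,0,0,0]],
  ],
)

```text
clock: 11.13
eef_pos: [609.1, -47.6, 78.5]
tcp_rot: [3.142, -0.0, 3.07]
contact_force: [-1.5, 0.9, 6.4]
opening: -0.002
```

```bash
python3 arc.py
```

```text
t 11.13 [609.1 -47.6  78.5] [180.   -0.  175.9] F [-1.5  0.9  6.4] op -0.0 tip 22.0 polar 78.4 82.5 q6 -1.58
```

carry_out(
  increments=[
    [[0,0,0.004,0,0,0],[0,0,0.008,0,0,0],[0,0,0.01,0,0,0],[0,0,0.012,0,0,0],[0,0,0.0125,0,0,0]],
  ],
)

```text
clock: 11.55
eef_pos: [609.5, -47.6, 74.0]
tcp_rot: [3.142, 0.001, 3.07]
contact_force: [-2.1, -0.6, 9.8]
opening: 0.002
```

```bash
python3 arc.py
```

```text
t 11.55 [609.5 -47.6  74. ] [180.    0.  175.9] F [-2.1 -0.6  9.8] op 0.0 tip 22.0 polar 78.4 82.2 q6 -1.58
```

Tip at 52.0 mm and force rising. A bit further to confirm the hard stop.

carry_out(
  increments=[
    [[0,0,0.002,0,0,0],[0,0,0.004,0,0,0],[0,0,0.004,0,0,0]],
  ],
)

```text
clock: 11.8
eef_pos: [610.9, -47.8, 73.8]
tcp_rot: [-3.141, 0.004, 3.07]
contact_force: [-1.4, -0.1, 18.4]
opening: 0.0
```

carry_out(
  increments=[
    [[0,0,-0.01,0,0,0],[0,0,-0.06,0,0,0],[0,0,-0.14,0,0,0],[0,0,-0.23,0,0,0],[0,0,-0.32,0,0,0]],
  ],
)

```text
clock: 12.22
eef_pos: [608.2, -47.5, 200.3]
tcp_rot: [3.142, -0.002, 3.07]
contact_force: [1.2, -0.7, -0.2]
opening: -0.003
```

```bash
python3 -c "
from h import *
st(); print(goal(400,-380,260,100))"
```

```text
t 12.22 [608.2 -47.5 200.3] [ 1.800e+02 -1.000e-01  1.759e+02] F [ 1.2 -0.7 -0.2] op -0.0 tip 22.0 polar 78.4 83.1 q6 -1.58
[0.4605, -0.8662, -0.1484, -0.0013, -0.0017, 1.2653]
```

carry_out(
  increments=[
    [[0.06,0.036,-0.05,0,0,0],[0.14,0.085,-0.1,0,0,0.05],[0.22,0.135,-0.13,0,0,0.1],[0.3,0.184,-0.15,0,0,0.15],[0.38,0.233,-0.15,0,0,0.2]],
  ],
)

```text
clock: 12.63
eef_pos: [463.3, 56.9, 261.2]
tcp_rot: [3.141, 0.002, 2.858]
contact_force: [0.5, 0.8, 0.3]
opening: -0.006
```

carry_out(
  increments=[
    [[0.08,0.05,0,0,0,0],[0.15,0.09,0,0,0,0],[0.15,0.09,0,0,0,0],[0.15,0.09,0,0,0,0]],
  ],
)

```text
clock: 12.97
eef_pos: [415.5, 108.3, 259.8]
tcp_rot: [3.142, 0.0, 2.864]
contact_force: [0.0, 0.7, -0.3]
opening: -0.0
```

```bash
sed -i "s/('side',)/('side','top')/" look.py; python3 look.py e; python3 ov.py cz5 52 39.5 41; python3 m.py; python3 -c "
from h import *
for c in('top','side'):
  d=optics.grab_frame(c); save('full'+c,d['img'])
  for n in('jar','test_cup','foot_ring','stand'): print(c,n,[np.round(q['point']).tolist() for q in nets.tip_of(n,c)][:2])
"
```

```text
t 12.97 [415.5 108.3 259.8] [180.    0.  164.1] F [ 0.   0.7 -0.3] op -0.0 tip 22.0 polar 296.9 128.1 q6 -1.04
side notch [669. -66.  54.] 0.98 40.4
side notch [ 599. -128.   52.] 0.28 -87.6
side post0_top [588. -57.  75.] 0.65 98.9
side post1_top [ 541. -174.   78.] 0.82 -139.8
side post2_top [ 671. -152.   79.] 0.71 -20.3
side post2_top [ 594. -123.   -6.] 0.57 154.5
side pot [ 597. -127.   54.] 0.65 -136.8
side pot [ 600. -125.   55.] 0.55 4.8
side disc_centre [ 601. -124.   54.] 0.73 26.6
side disc_centre [ 671. -156.   80.] 0.24 -23.1
top notch [665. -71.  52.] 0.92 39.1
top notch [592. -50.  76.] 0.67 95.2
top post0_top [589. -50.  76.] 0.82 97.4
top post1_top [ 544. -175.   77.] 0.97 -137.9
top post2_top [ 673. -150.   78.] 0.8 -18.6
top pot [ 597. -128.   56.] 0.74 -123.2
top pin_tip [665. -69.  47.] 0.63 40.5
top disc_centre [ 598. -122.   51.] 0.84 105.9
top disc [ 597.5 -125.4   93.5] z 55.3
bar 40.02342102588774 18 [678.  -57.7  46.3]
pot [ 594.8 -125.8  100.7] 41
side disc [ 599.2 -128.1   93.4] z 54.9
bar 39.86114776405489 30 [678.9 -57.3  42.2]
pot [ 596.8 -127.7   99.3] 31
top jar [[503.0, 34.0, -0.0]]
top test_cup [[772.0, -239.0, -0.0], [589.0, -51.0, 75.0]]
top foot_ring [[732.0, 6.0, 1.0]]
top stand [[655.0, 232.0, 3.0], [318.0, -273.0, 0.0]]
side jar [[501.0, 39.0, -1.0]]
side test_cup [[768.0, -240.0, -1.0], [542.0, -173.0, 79.0]]
side foot_ring [[732.0, 1.0, -3.0]]
side stand [[323.0, -273.0, 2.0], [596.0, -124.0, -9.0]]
```

View pics/es.png

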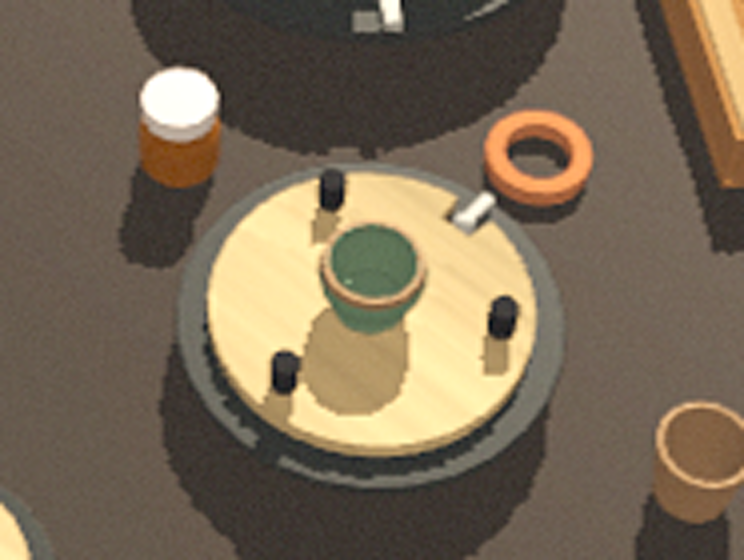

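View pics/cz5.png

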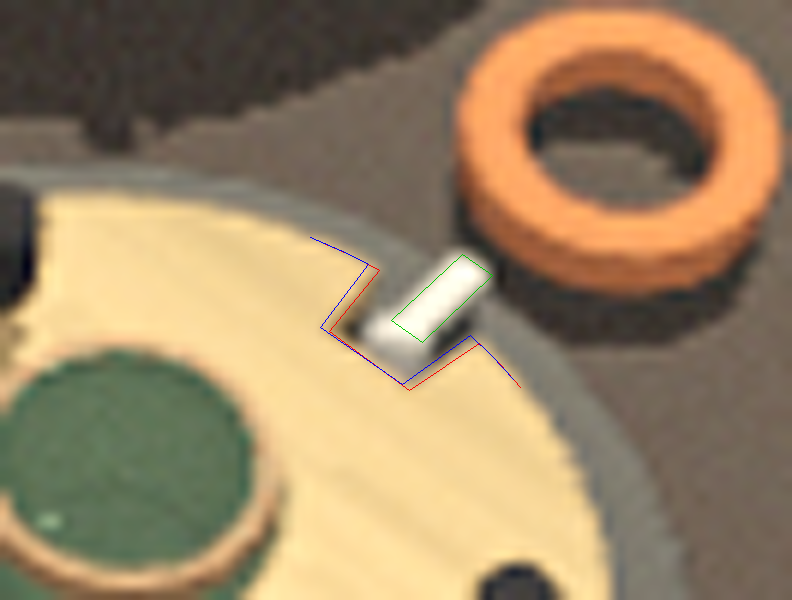

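View pics/fulltop.png

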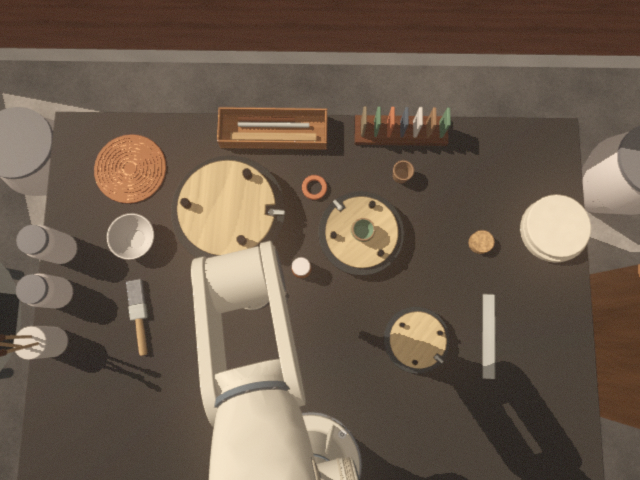

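```bash
python3 -c "
from h import *
for c in('top','side'):
    d=optics.grab_frame(c); W,I=pts(d,C,90); rr=np.hypot(*(W[:,:2]-C).T)
    k=(rr>40)&(I[:,0]>140)&(I[:,0]-I[:,2]>40)&(abs(W[:,2]-56)<12)
    print(c,np.median(W[k,2]),k.sum(),W[k,2].std()); print([np.median(W[k&(np.abs(np.degrees(np.arctan2(W[:,1]-C[1],W[:,0]-C[0]))-a)<30),2]).round(1) for a in(-120,-60,0,60,120)])
st()"
```

```text
top 52.69338968752237 2643 2.713485459735426
[np.float64(52.6), np.float64(52.7), np.float64(52.8), np.float64(52.5), np.float64(52.7)]
side 51.98911634214183 2718 2.17699440991301
[np.float64(51.9), np.float64(52.0), np.float64(51.9), np.float64(52.0), np.float64(52.0)]
t 14.52 [416.4 107.4 259.8] [180.    0.  163.9] F [-0.5  1.1  1.1] op 0.0 tip 22.0 polar 295.7 128.1 q6 -1.04
```

```bash
python3 -c "
from h import *
r.sign_off()"
```

```text
the job is handed in; nothing more can be done
```

The disc's notch is over the pin and the disc is fully home. I handed the job in at about 14.5 s on the robot's clock.

- **Turning:** With the gripper shut, I pushed one post about 151° counter-clockwise until the notch lined up with the pin to within about 1°. I then backed off 4 mm and pressed the disc face down to its stop.
- **Fully home:** The fingertip stopped at 51.8 mm, and the upward force on it rose to about 18 N at the stop. Depth images put the disc's top face at 52.7 mm (top camera) and 52.0 mm (side camera), a drop of about 10 mm in both.
- **Pot and bystanders:** The pot is still standing on the disc, 2–4 mm from where it began, which is about the measuring error. The jar, cup, ring and stand read within about 5 mm of their first positions. The bowl, ruler, brush and cork block I checked only by eye in the top picture, where they look unmoved.
- **Clear of everything:** The arm finished about 260 mm up and 300 mm from the stand's axis, touching nothing.
- **Disagreements:** The networks put the notch at 39–40.5°, against 40–40.5° for the pin bar; some post readings were 1–2° off. My first height reading after pressing (about 55 mm) was wrong because its filter cut off low points. I re-measured without it.

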